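Open the yellow-lidded bur box on the dental bench

TASK

Open the bur box with the yellow lid: lift the lid's handle end over the stop lip, slide the lid out of its grooves on that side, and lay it flat, handle up, in the middle of the grey square pad, setting it down rather than dropping it. Leave the blue-lidded box shut.

Things in the scene. Friction and masses are not known exactly. Their poses are not given: they have to be found in the camera images.
- yellow_lid: Yellow lid, 130 (x) x 74 (y) x 5 mm, about 70 g. Origin: centre of its underside, z up; shut, its axes are its box's. A block handle 14 (x) x 22 (y) mm stands at x = -50, y = 0, from z = 5 to 35 mm. To free it raise the handle 8 to 12 mm (the lid tilts, far end still in the grooves), then at that height draw it along the box's -x 55 to 75 mm; past 52 mm it is clear and lifts away.
- yellow_box: White box under the yellow lid, fixed, 144 (x) x 92 (y) mm. Origin: centre of its underside, on the bench. Lid rests on ledges at z = 40 mm, 3 mm play each side. At the -x (handle) end, towards the robot, a stop lip rises to 45 mm, level with the lid's top, 2 mm off its edge. Groove roofs (underside 51, top 55 mm) cover the lid's long edges from x = 15 to 67 mm; far end closed.
- blue_lid: Blue lid of the same shape and size in a second, identical white box, also fixed to the bench; same axes and origin as the yellow lid. To be left shut.
- pad: Grey square pad, 190 x 190 x 4 mm, fixed flat on the bench. Origin: centre of its underside, on the bench; its top is 4 mm up. The lid goes here, turned any way about the vertical.
Not all that is in view belongs to the job. What is meant by the yellow_lid is not turquoise, and is the larger of those in its own colour.

How it is judged:
By the outcome, as a careful person would: the job done as asked, in the order asked, and still so for the second after the job is handed in, with the robot touching nothing.
It also fails if it takes over 45 s, if anything falls off the work surface, if the arm or the gripper's body presses on something with over 40 N, if the wrist force passes 120 N, or if a joint passes its speed limit or range.

ROBOT

A 6-joint arm with a two-finger parallel gripper is mounted at the origin on the work surface. World frame = base frame: x ahead of the robot, y to its left, z up, the work surface at z = 0. Lengths are in mm, angles in rad, forces in N, time in s.
With the tool pointing down it reaches from about 250 to 775 mm from the base axis. Payload 8.9 kg.
Tool frame: the origin (TCP) lies on the centre line of the jaws, within the pads' length; the fingertips stand 14 mm ahead of it and the grasp point (between the pads) lies 5 mm behind it (nose_length is the distance from the TCP to the fingertips, in mm); z points along the fingers, y is the line along which they close (so a half turn about z gives the same grasp; the last joint's range is limited). The gripper opens to 85 mm and grips with 20 to 120 N. Pads are 22 mm wide; open, the fingers measure 114 mm over their backs; the gripper's body (76 mm by 85 mm) begins 54 mm behind the grasp point. The pads swing forward as they close: fully open they stand 13 mm farther back than shut.
Start: joints at [1.165, 0.291, -0.153, 1.127, 0, 1.431], TCP at [138.408, 506.426, 245.305] pointing down, gripper open.
Joint ranges: [-2.52, 2.52], [-0.91, 1.74], [-1.3, 1.37], [-1.96, 2.02], [-1.52, 1.47], [-3.14, 3.14]. Speed limits (rad/s): [2.22, 2.22, 2.79, 3.14, 3.14, 3.14].

INTERFACE

Orientations are given as a unit quaternion [x, y, z, w].
In Python, from cell import * gives the robot as it stands. Calls block until the motion is done:
- goto(position, orientation): joint-space move of the TCP to a pose.
- move_linear(position, max_speed=150, attitude=None, guard=None): straight line of the TCP; attitude=None keeps the orientation; max_speed is the mean speed in mm/s. With guard (N) it stops when the force on the tool has changed by that much, and returns True; else False.
- movej(angles): joint-space move.
- gripper_to(opening, newtons=None): finger opening in mm; newtons is the grip in N (None keeps the last); returns when the fingers have stopped.
- wait(seconds).
- solve_ik(position, orientation): joint angles nearest the present ones, or None.
- get_state(): the state.
- read_camera(name): name is "scene" or "top" or "wrist"; returns a dict with "img" (400x640x3 uint8, red, green, blue), "depth" (400x640 float32, mm along the optical axis (not along the pixel's ray), 0 where there is no reading), "fx", "fy", "cx", "cy" (pixels), "k1" (the pictures are not rectified: a ray, as slopes to the right and down, at radius r is drawn at 1 + k1 r^2 times it, then the intrinsics apply), "origin" and "attitude" of the camera in the world; the wrist camera has in their place "T_tool_cam" (4x4, takes a point from camera to tool coordinates, whose origin is the TCP and whose axes are the flange's). Camera axes: x right, y down, z forward; pixel columns grow to the right and rows downward; lengths in mm; the calibration is good to about 2 mm. A picture is of the moment at which its call begins: read the wrist's pose just before it.
A pose or a line that the arm cannot do raises IKError and nothing moves.
- finish_job(): hands the job in; it is judged then, once.
Trained networks look in a picture, given as the dict that the camera call returned (one of the last four; its "shot" number tells which), for a name from the list of things; names that differ only in an ending like _2 or _b are one class to them, and where a whole thing is asked for, a point or a joint stands for the part that bears it (a point fixed in the world has none). Each returns a list of dicts, best first, with "conf" (0 to 1); they miss things now and then, are a little off and sometimes report something else, mostly with a low value. They report only what shows in the picture. A call takes as long as a camera call. They do not tell look-alikes from the thing itself.
- spot_in(query, picture): "centre" ([x, y, z] in mm, in the coordinates of the camera as it stood for that picture, good to about 4 mm: the middle of the surface that is visible of it).
- tip_of(query, picture): "centre" ([x, y, z] in mm, in the coordinates of the camera as it stood for that picture, good to about 4 mm: a listed point, or the origin of a listed thing).
The state is a dict: "t": time; "qpos": joint angles; "qd": joint speeds; "joint_efforts": joint torques, N m; "tool_pos": TCP position; "ee_rot": TCP orientation; "ft_force": force on the tool from outside, world axes, zero at the start; "ft_torque": the same for the moment, N m; "width": finger opening in mm; "gripper_force": force on a finger pad.
Only numpy, scipy, OpenCV 4.12 (cv2) and the standard library are available. Lean on these libraries where they do the work, as an engineer would, in place of code of your own. Each camera call takes 0.05 s, during which the arm holds its last target. There are 200 camera calls.

## Working session

There is one attempt and no reset: what is moved stays moved. The work goes in short steps, each a Python script; the robot and the scene stay as the last script left them, time stands still between calls to the robot, and variables do not carry over. Pictures are saved under pics/ and viewed, at most 10 in all, crops included, and the job is handed in when it is done.

```bash
mkdir -p pics; ls; cat > h.py <<'E'
from cell import *
import numpy as np, cv2
from scipy.spatial.transform import Rotation as R
def pose(p,st=None):
    if "T_tool_cam" in p:
        T=np.array(p["T_tool_cam"]); Rt=R.from_quat(st["ee_rot"]).as_matrix()
        return Rt@T[:3,:3], Rt@T[:3,3]+np.array(st["tool_pos"])
    a=np.array(p["attitude"]); 
    return (R.from_quat(a).as_matrix() if a.size==4 else a.reshape(3,3)), np.array(p["origin"])
def cloud(p,st=None):
    K=np.array([[p["fx"],0,p["cx"]],[0,p["fy"],p["cy"]],[0,0,1.]])
    v,u=np.mgrid[0:400,0:640]
    n=cv2.undistortPoints(np.stack([u,v],-1).reshape(-1,1,2).astype(np.float64),K,np.array([p["k1"],0,0,0.])).reshape(400,640,2)
    d=p["depth"].astype(float)
    Rm,o=pose(p,st)
    W=np.dstack([n[...,0]*d,n[...,1]*d,d])@Rm.T+o
    W[d<=0]=np.nan
    return W
def save(p,n): cv2.imwrite(f"pics/{n}.png",p["img"][...,::-1])
E
python3 - <<'E'
from h import *
for c in("top","scene"):
    p=read_camera(c); save(p,c); W=cloud(p); np.save(c+".npy",W)
    Rm,o=pose(p); print(c,o,p["k1"])
    for q in("yellow_lid","yellow_box","blue_lid","pad"):
        for f in(spot_in,tip_of):
            print(q,f.__name__,[(np.round(Rm@np.array(d["centre"])+o),round(d["conf"],2)) for d in f(q,p)[:4]])
print(get_state())
E
```

```text
pics
top [ 250.98962     -43.42104486 1081.37412755] 0.02423096565748223
yellow_lid call [(array([ 463., -361.,    8.]), 0.81), (array([ 300., -259.,    5.]), 0.73), (array([ 536., -234.,   45.]), 0.6)]
yellow_lid call [(array([ 303., -257.,    1.]), 0.9), (array([ 468., -360.,    4.]), 0.76), (array([ 546., -231.,   39.]), 0.74)]
yellow_box call [(array([ 553., -213.,   44.]), 0.87)]
yellow_box call [(array([ 547., -231.,   -1.]), 0.66)]
blue_lid call [(array([567., 242.,  45.]), 0.66)]
blue_lid call [(array([576., 239.,  40.]), 0.86), (array([ 546., -232.,   41.]), 0.68)]
pad call [(array([587.,   6.,   8.]), 0.65)]
pad call [(array([593.,   8.,   6.]), 0.9)]
scene [1337.19786832 -282.97622208  650.36413887] -0.11740443430472912
yellow_lid call [(array([ 534., -235.,   46.]), 0.86), (array([ 468., -363.,    3.]), 0.8), (array([ 310., -257.,    5.]), 0.62)]
yellow_lid call [(array([ 547., -233.,   41.]), 0.91), (array([ 465., -368.,    2.]), 0.64)]
yellow_box call [(array([ 619., -234.,   38.]), 0.62)]
yellow_box call [(array([ 545., -230.,   -0.]), 0.92)]
blue_lid call [(array([564., 237.,  43.]), 0.59)]
blue_lid call [(array([577., 240.,  36.]), 0.73)]
pad call [(array([604.,  -2.,   3.]), 0.97)]
pad call [(array([590.,   2.,   2.]), 0.72)]
{'t': 0.9, 'qpos': array([ 1.16469955e+00,  2.90657299e-01, -1.53393876e-01,  1.12668593e+00,
       -2.06694028e-05,  1.43148939e+00]), 'qd': array([ 0.00071574,  0.00122623,  0.00081811, -0.00119227,  0.00148608,
       -0.00037405]), 'joint_efforts': array([ 5.31358023e-05, -5.37016046e+01,  3.31641841e+01,  1.67716851e-03,
       -2.35965335e-04,  1.08821854e-05]), 'tool_pos': array([138.4188319 , 506.43372481, 245.32959623]), 'ee_rot': array([1.32999663e-01, 9.91116082e-01, 2.57332690e-05, 1.79280574e-05]), 'ft_force': array([-0.80484536,  0.44704291,  0.45719767]), 'ft_torque': array([0.0352798 , 0.01460004, 0.00304711]), 'gripper_force': 0.0, 'width': 85.3637377814851}
```

View pics/top.png

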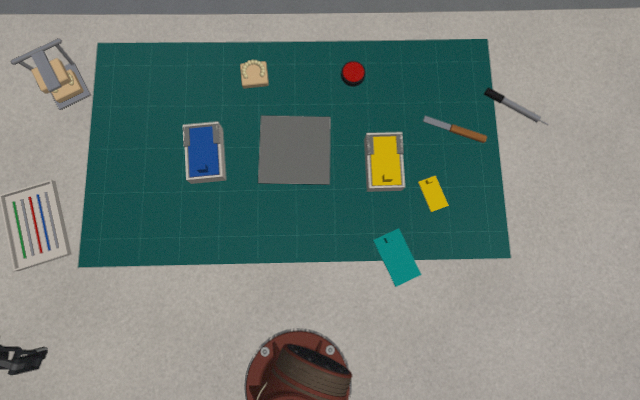

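View pics/scene.png

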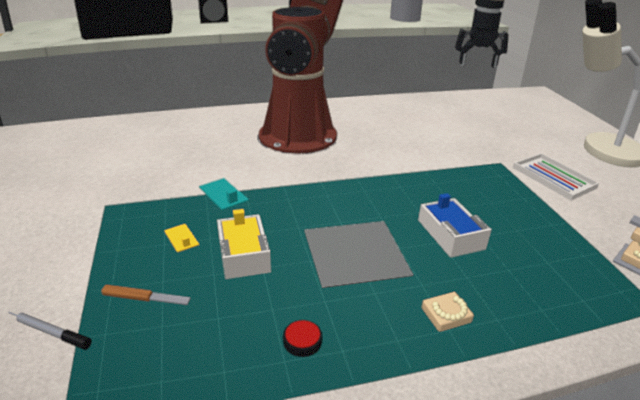

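The top view shows the blue box at (205,152), the pad at (295,150) and the yellow box at (385,161). The turquoise lid at (397,257) and the small yellow lid at (433,193) are decoys. The scene view agrees, with handles facing the robot. The lid's estimated origin is about (547,-232,40), so next I'll fit it from the cloud and look from the wrist.

```bash
cat >> h.py <<'E'
def mask(img,near,W,r,kind,z0,z1):
    h=cv2.cvtColor(img,cv2.COLOR_RGB2HSV).astype(int)
    if kind=="y": m=(abs(h[...,0]-26)<8)&(h[...,1]>120)
    if kind=="b": m=(abs(h[...,0]-112)<10)&(h[...,1]>120)
    if kind=="g": m=(h[...,1]<40)&(h[...,2]<150)
    return m&(np.hypot(W[...,0]-near[0],W[...,1]-near[1])<r)&(W[...,2]>z0)&(W[...,2]<z1)
def rect(P):
    (c,s,a)=cv2.minAreaRect(P[:,:2].astype(np.float32)); return np.round(c,1),np.round(s,1),round(a,1),round(float(np.median(P[:,2])),1)
def down(yaw,tilt=0):  # tool z down, tool y along world direction yaw; tilt about box y
    Rz=R.from_euler('z',yaw)
    B=np.array([[0,1,0],[1,0,0],[0,0,-1]]).astype(float) # cols: tool x->box y, tool y->box x, z->down
    return (Rz*R.from_euler('y',tilt)*R.from_matrix(B)).as_quat()
E
python3 - <<'E'
from h import *
for c in("top","scene"):
    p={"img":cv2.imread(f"pics/{c}.png")[...,::-1].copy()};W=np.load(c+".npy")
    for k,n,z0,z1 in(("y",(547,-232),30,58),("y",(500,-232),65,90),("b",(577,240),30,58),("g",(592,4),-8,15)):
        r={"g":140}.get(k,90); m=mask(p["img"],n,W,r,k,z0,z1)
        m=cv2.morphologyEx(m.astype(np.uint8),cv2.MORPH_OPEN,np.ones((2,2)))>0
        if m.sum()>5: print(c,k,z0,m.sum(),rect(W[m]))
# move to look
print(get_state()["t"])
q=down(np.deg2rad(0))
print(solve_ik([470,-232,300],q))
goto([470,-232,300],q)
st=get_state();p=read_camera("wrist");save(p,"w1");np.savez("w1",W=cloud(p,st))
Rm,o=pose(p,st);print(st["t"],st["tool_pos"],o)
for f in(spot_in,tip_of):
  for k in("yellow_lid","yellow_box"): print(k,[(np.round(Rm@np.array(d["centre"])+o),round(d["conf"],2)) for d in f(k,p)[:3]])
W=cloud(p,st)
for z0,z1 in((30,58),(65,90)):
    m=mask(p["img"],(547,-232),W,110,"y",z0,z1)
    if m.sum()>5: print(m.sum(),rect(W[m]))
E
```

```text
top y 30 1249 (array([ 537.5, -226.7]), array([131.9,  74.7]), 10.0, nan)
top y 65 66 (array([ 494.7, -237.5]), array([14.6, 34.2]), 10.2, 74.4)
top b 30 1230 (array([575.7, 235.2]), array([134.7,  72. ]), 8.1, nan)
top g -8 4732 (array([nan, nan]), array([0., 0.]), 0.0, nan)
scene y 30 1120 (array([ 550.1, -219.3]), array([120.6,  78.9]), 13.6, nan)
scene y 65 77 (array([ 447.8, -219.6]), array([ 17.5, 116.8]), 75.2, nan)
scene b 30 829 (array([586.9, 230.7]), array([124.7,  78.8]), 11.8, nan)
scene g -8 5042 (array([nan, nan]), array([nan,  0.]), nan, nan)
0.9
[-0.59806523  0.26533719 -0.04422041  1.26123873  0.          0.9727311 ]
3.7583 [ 470.25271954 -231.35538338  299.97541003] [ 469.19380777 -154.2940989   427.55429115]
yellow_lid [(array([ 539., -230.,   39.]), 0.94), (array([ 303., -257.,    7.]), 0.86), (array([ 464., -358.,    1.]), 0.63)]
yellow_box [(array([ 564., -208.,   45.]), 0.91)]
yellow_lid [(array([ 544., -230.,   33.]), 0.86), (array([ 298., -257.,   -0.]), 0.86), (array([ 461., -361.,   -3.]), 0.6)]
yellow_box []
5861 (array([ 544.5, -233.7]), array([133.4,  75.5]), 0.1, 44.1)
246 (array([ 493. , -233.6]), array([13.5, 22. ]), 0.6, 74.1)
```

View pics/w1.png

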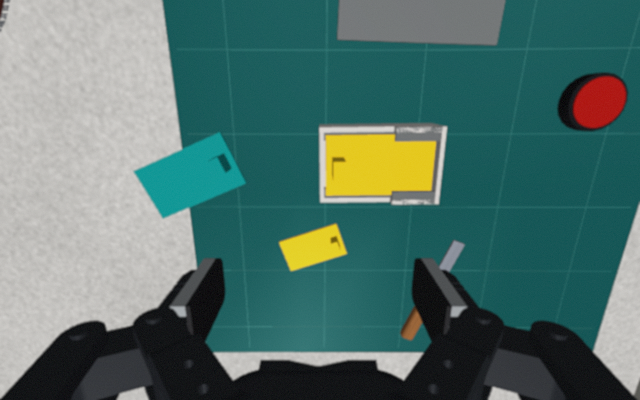

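The wrist view shows the yellow box at (380,165) with its handle on the robot side at (338,160). Fitted lid is 133x75 at (544.5,-233.7) and z 44, and the handle is 13.5x22 at (493,-233.6) with its top at 74. Both match the given sizes, and yaw is about 0.3°. Next I grip the handle across x.

```bash
cat >> h.py <<'E'
def clean(m,W): return W[m&np.isfinite(W).all(-1)]
E
python3 - <<'E'
from h import *
W=np.load("top.npy");img=cv2.imread("pics/top.png")[...,::-1].copy()
for k,n,r,z0,z1 in(("y",(547,-232),90,30,58),("b",(577,240),90,30,58),("g",(592,4),140,-5,15)):
    m=cv2.morphologyEx(mask(img,n,W,r,k,z0,z1).astype(np.uint8),cv2.MORPH_OPEN,np.ones((3,3)))>0
    print(k,rect(clean(m,W)))
yaw=np.deg2rad(0.3); q=down(yaw); H=np.array([493.3,-233.6])
goto([*H,160],q); gripper_to(45,50)
print("hit",move_linear([*H,69],100,guard=8))
s=get_state();print(s["t"],s["tool_pos"],s["ft_force"])
gripper_to(5,50)
s=get_state();print(s["t"],s["tool_pos"],s["ft_force"],s["width"],s["gripper_force"])
p=read_camera("wrist");save(p,"w2")
E
```

```text
y (array([ 546.9, -232.2]), array([133.1,  75. ]), 0.9, 45.3)
b (array([579.3, 237.3]), array([131.7,  74.2]), 4.7, 45.6)
g (array([592.1,   3.3]), array([190.3, 190.9]), 87.4, 4.5)
hit False
6.1667 [ 493.69252428 -233.83000416   69.51524692] [-0.1918834   0.46970811  0.58922095]
6.55 [ 493.71304979 -233.83182347   69.64830952] [-1.1692304   0.16239073  5.97606897] 12.798007744348338 49.524598717689514
```

View pics/w2.png

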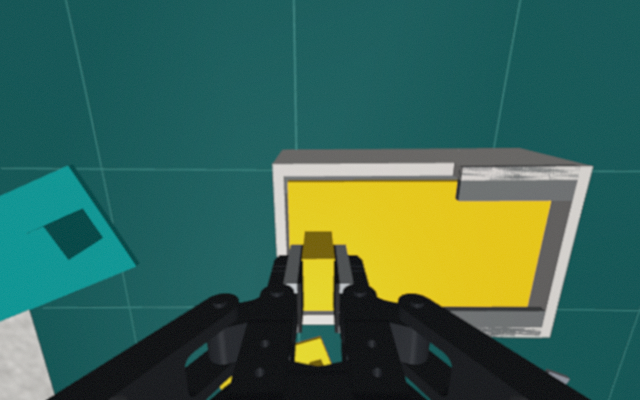

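Gripped: the picture shows the handle between the fingers at (318,270), with the lid flat and width 12.8. Next I tilt up about 10 mm, then draw out.

```bash
python3 - <<'E'
from h import *
yaw=np.deg2rad(0.5); s=get_state(); T0=np.array(s["tool_pos"]); Rz=R.from_euler('z',yaw)
P=T0+Rz.apply([115,0,40-T0[2]]); q0=R.from_quat(s["ee_rot"])
def at(th,dx):
    r=Rz*R.from_euler('y',th)*Rz.inv()
    return P+r.apply(T0-P)+Rz.apply([-dx,0,0]),(r*q0).as_quat()
for th in(.03,.06,.09):
    p,q=at(th,0); h=move_linear(p,25,attitude=q,guard=35); s=get_state(); print(h,np.round(s["tool_pos"],1),np.round(s["ft_force"],1),s["width"])
    if h: raise SystemExit
save(read_camera("wrist"),"w3")
for dx in(15,35,64):
    p,q=at(.09,dx); h=move_linear(p,50,attitude=q,guard=20); s=get_state(); print(h,np.round(s["tool_pos"],1),np.round(s["ft_force"],1),s["width"])
    if h: break
print(s["t"]); save(read_camera("wrist"),"w4")
E
```

```text
False [ 494.8 -233.8   72.9] [ 0.6  0.3 -0. ] 12.870836968122987
False [ 495.7 -233.7   76.2] [-0.2  0.2  0.1] 12.931373653310892
False [ 496.8 -233.7   79.6] [-0.3  0.1  0. ] 12.560125297857564
False [ 481.4 -233.9   79.9] [-0.4 -0.6 -0.5] 12.634170317066703
False [ 461.7 -234.2   80. ] [-0.4 -0.1 -0.9] 12.947181863524785
False [ 432.9 -234.5   79.9] [ 0.4  0.7 -0.7] 12.752755528086281
9.2833
```

View pics/w4.png

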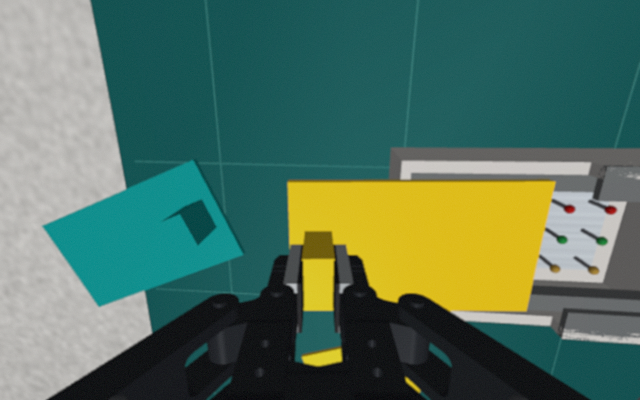

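The lid is clear: its far edge is at column ~550, short of the roofs at ~600, and the burs are visible. Next I lift, level and carry it over the pad.

```bash
python3 - <<'E'
from h import *
s=get_state();x=np.array(s["tool_pos"]); q=down(np.deg2rad(0.3))
move_linear([x[0],x[1],200],120)
move_linear([470,-150,200],150,attitude=q)
move_linear([542,3.3,160],150)
wait(.3)
s=get_state();print(s["t"],s["tool_pos"],s["width"],R.from_quat(s["ee_rot"]).as_matrix().round(3).tolist())
p=read_camera("wrist");save(p,"w5");W=cloud(p,s)
m=mask(p["img"],(592,3),W,130,"y",115,150);P=clean(m,W);print("lid w",rect(P),np.linalg.lstsq(np.c_[P[:,:2]-P[:,:2].mean(0),np.ones(len(P))],P[:,2],rcond=None)[0])
p=read_camera("top");save(p,"t5");W=cloud(p)
m=mask(p["img"],(592,3),W,130,"y",110,160);P=clean(m,W);print("lid t",rect(P))
m=cv2.morphologyEx(mask(p["img"],(592,3),W,140,"g",-5,12).astype(np.uint8),cv2.MORPH_OPEN,np.ones((3,3)))>0;print("pad t",rect(clean(m,W)))
E
```

```text
12.8583 [541.99477592   2.92959188 160.17655871] 12.684519737249822 [[-0.005, 1.0, 0.0], [1.0, 0.005, -0.0], [-0.0, 0.0, -1.0]]
lid w (array([591.5,   3.7]), array([131. ,  75.2]), 0.3, 134.6) [-5.21806023e-03 -4.10331670e-03  1.34623034e+02]
lid t (array([0., 0.]), array([0., 0.]), 0.0, nan)
pad t (array([589.9, -61.4]), array([ 61.1, 187.5]), 87.4, 4.4)
  return _methods._mean(a, axis=axis, dtype=dtype,
  ret = ret.dtype.type(ret / rcount)
```

View pics/w5.png

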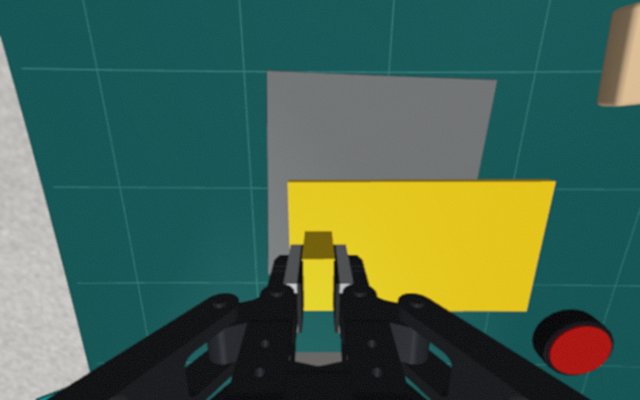

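The lid is level and centred over the pad (slope about 0.005). The wrist and top cameras disagree by about (2.4,1.5) on the box, so the pad in robot terms is about (590,2). Next I set the lid down with a guard.

```bash
python3 - <<'E'
from h import *
move_linear([540.2,2,42],100)
h=move_linear([540.2,2,31.5],12,guard=3)
s=get_state();print(h,s["tool_pos"],s["ft_force"],s["t"])
wait(.2); gripper_to(30); wait(.2)
x=get_state()["tool_pos"]
move_linear([x[0],x[1],140],80); move_linear([440,-60,260],150)
s=get_state();print(s["t"])
p=read_camera("wrist");save(p,"w6");W=cloud(p,s)
print("lid w",rect(clean(mask(p["img"],(592,3),W,130,"y",0,18),W)))
m=cv2.morphologyEx((mask(p["img"],(592,3),W,145,"g",-5,12)).astype(np.uint8),cv2.MORPH_OPEN,np.ones((3,3)))>0;print("pad w",rect(clean(m,W)))
p=read_camera("top");save(p,"t6");W=cloud(p)
print("lid t",rect(clean(mask(p["img"],(592,3),W,130,"y",0,18),W)))
E
```

```text
True [540.106286     2.01770001  33.6558697 ] [0.07240676 0.15416128 5.07774982] 14.9667
18.425
lid w (array([591. ,   2.8]), array([133.6,  74.7]), 0.7, 8.0)
pad w (array([591.1,   2.6]), array([190.5, 192.5]), 87.9, 3.1)
lid t (array([0., 0.]), array([0., 0.]), 0.0, nan)
  return _methods._mean(a, axis=axis, dtype=dtype,
  ret = ret.dtype.type(ret / rcount)
```

View pics/t6.png

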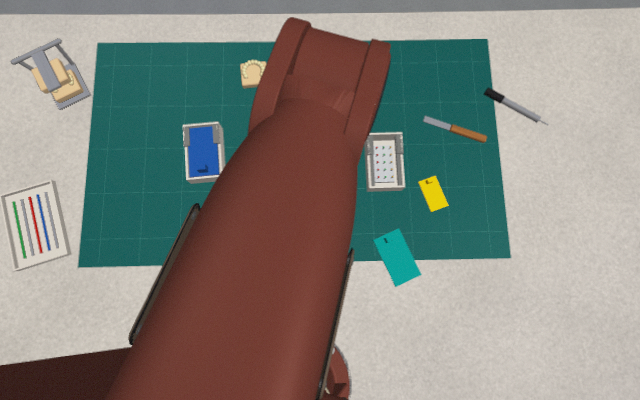

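View pics/w6.png

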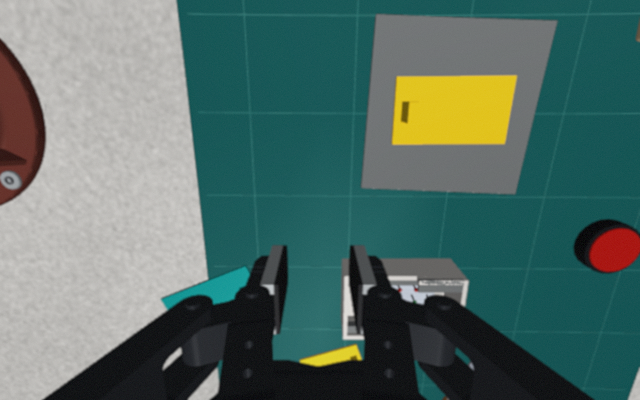

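The wrist view shows the lid flat, handle up, centred on the pad at (455,110), measured about 0.2 mm off centre. In the top view the arm hides the pad, but the yellow box at (385,161) is open, the blue box at (205,152) is still shut, and the robot is clear.

```bash
python3 -c "
from cell import *
print(finish_job())"
```

```text
the job is handed in; nothing more can be done
None
```

The yellow lid was slid out of its box and set down flat, handle up, in the middle of the pad (measured within about 1 mm of centre); the blue-lidded box stayed shut, and the job was handed in at about 18.5 s.

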